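# Hang the drilling template on the sloping jig's two pins

### The arm

A 7-joint arm with a two-finger parallel gripper is mounted at the origin on the work surface. World frame = base frame: x ahead of the robot, y to its left, z up, the work surface at z = 0. Lengths are in mm, angles in rad, forces in N, time in s.
With the tool pointing down it reaches from about 350 to 900 mm from the base axis. Payload 19.9 kg.
Tool frame: the origin (TCP) lies on the centre line of the jaws, within the pads' length; the fingertips stand 11 mm ahead of it and the grasp point (between the pads) lies 8 mm behind it (r.finger_overhang is the z of the fingertips in the tool frame, in mm); z points along the fingers, y is the line along which they close (so a half turn about z gives the same grasp; the last joint's range is limited). The gripper opens to 94 mm and grips with 3 to 60 N. Pads are 16 mm wide; open, the fingers measure 119 mm over their backs; the gripper's body (75 mm by 177 mm) begins 78 mm behind the grasp point.
Start: joints at [1.153, 0.417, -0.01, 1.614, 0.005, 1.111, -0.053], TCP at [229.378, -581.365, 216.425] pointing down, gripper open.
Joint ranges: [-2.81, 2.81], [-0.39, 2.02], [-1.27, 1.25], [0.06, 2.57], [-1.19, 4.33], [0.19, 2], [-2.82, 2.82]. Speed limits (rad/s): [1.89, 1.89, 2.39, 2.39, 3.01, 3.01, 3.01].

### API

Orientations are given as [roll, pitch, yaw] about the fixed x, y, z axes, in that order (R = Rz(yaw) Ry(pitch) Rx(roll)).
In Python, from cell import r, viewer gives the robot as it stands. Calls block until the motion is done:
- r.move_to(position, orientation): joint-space move of the TCP to a pose.
- r.servo_line(position, frame=None, max_speed=150, max_force=None): straight line of the TCP; frame=None keeps the orientation; max_speed is the mean speed in mm/s. With max_force (N) it stops when the force on the tool has changed by that much, and returns True; else False.
- r.movej(angles): joint-space move.
- r.command_gripper(opening, squeeze=None): opening from 0.0 (shut) to 1.0 (fully open); squeeze is the grip in N (None keeps the last); returns when the fingers have stopped.
- r.hold(seconds).
- r.solve_ik(position, orientation): joint angles nearest the present ones, or None.
- r.get_state(): the state.
- viewer.capture(name): name is "side" or "top"; returns a dict with "pixels" (420x560x3 uint8, red, green, blue), "fx", "fy", "cx", "cy" (pixels), "pose" (4x4, takes a point from camera to world coordinates). Camera axes: x right, y down, z forward; pixel columns grow to the right and rows downward; lengths in mm; the calibration is good to about 2 mm. A picture is of the moment at which its call begins. There is no depth.
A pose or a line that the arm cannot do raises r.Unreachable and nothing moves.
- r.close_job(): hands the job in; it is judged then, once.
The state is a dict: "time": time; "joints": joint angles; "qd": joint speeds; "tau": joint torques, N m; "eef_pos": TCP position; "orientation": TCP orientation; "ft_force": force on the tool from outside, world axes, zero at the start; "wrist_torque": the same for the moment, N m; "width": opening from 0.0 (shut) to 1.0 (fully open); "grasp_force": force on a finger pad.
Only numpy, scipy, OpenCV 4.12 (cv2) and the standard library are available. Lean on these libraries where they do the work, as an engineer would, in place of code of your own. Each camera call takes 0.05 s, during which the arm holds its last target. There are 200 camera calls.

### The job

Pick up the longer of the two aluminium drilling templates by its wooden grip and hang it by its two holes on both steel pins of the sloping jig, flat on the bed. Still holding the grip, tug it gently down the slope for about half a second, with about the pull of a half-kilo weight, to check that the pins hold it, then let go and leave it hanging there. Leave everything else on the bench where it is.

Things in the scene. Friction and masses are not known exactly. Their poses are not given: they have to be found in the camera images.
- template_grip (a point): Centre of the longer template's wooden grip (loose, 0.18-0.37 kg). Plate 90 (x) x 160 (y) x 6 mm, flat on the bench at first, z up, either of two places right of the jig. The grip is an upright bar in its middle, 18 mm thick (x: grip it this way), 54 long (y), 46 tall above the plate; this point is 29 mm above the plate's underside. Same when turned half round.
- template_hole (a point): Centre of the longer template's hole at its +y end, on the top face of its plate; axes as the grip's. The template has two such round through holes of 14 mm diameter, at y = -60 and +60 mm from its middle, and six small steel bushes in two rows (not used). While the plate is pressed hard on the bed, friction there takes up a tug: pull without pressing.
- pins: The sloping jig's two fixed steel pins; place and yaw vary. Origin: on the bed's surface half-way between them, 105 mm above the bench. z: out of the bed, along the pins; x: up the slope; y: level. The bed slopes 30 deg, lower edge towards the robot. Pins at y = -60 and +60 mm. Template home: underside on the bed, grip centre 29 mm out along z. A tug is along -x; the pins stop it rigidly within 4 mm.
- pin_tip (a point): Tip of the pin at +y; axes as the pins'. Each pin is 10 mm in diameter (2 mm play all round in the hole) and 26 mm tall above the bed, the upper 10 mm tapering to 4 mm. The jig is a wooden stand, its plywood bed 150 (up the slope) x 210 mm, with a dark wooden headstock blank let in flush between the pins and its neck passing the upper edge.
- short_grip (a point): Bystander: centre of the wooden grip (38 mm long, 18 mm thick, 46 mm tall) of the shorter template, 62 x 112 x 6 mm, with four bushes and holes 76 mm apart, lying flat. Same materials; it may lie in either of the two places.
- sander_mid (a point): Bystander: centre of a white plastic sanding block 45 x 75 x 45 mm.
- file_mid (a point): Bystander: middle of a flat file with a round wooden handle, 230 mm long, lying on the bench.
- screwdriver_grip (a point): Bystander: handle of a screwdriver lying on the bench near the robot.
- glue_mid (a point): Bystander: centre of a white glue bottle, 52 mm in diameter, 140 mm tall, behind the jig.
- mug_mid (a point): Bystander: centre of a yellow mug of pencils, 90 mm tall (about 170 mm with the pencils), at the back.
There are look-alikes about, which are no part of the job. What is shaped like the part that bears template_grip but green is not meant.

How it is judged:
By the outcome, as a careful person would: the job done as asked, in the order asked, and still so for the second after the job is handed in, with the robot touching nothing.
It also fails if it takes over 45 s, if anything falls off the work surface, if the arm or the gripper's body presses on something with over 40 N, if the wrist force passes 120 N, or if a joint passes its speed limit or range.

## Working session

There is one attempt and no reset: what is moved stays moved. The work goes in short steps, each a Python script; the robot and the scene stay as the last script left them, time stands still between calls to the robot, and variables do not carry over. Pictures are saved under pics/ and viewed, at most 10 in all, crops included, and the job is handed in when it is done.

```bash
mkdir -p pics; ls; python3 - <<'E'
from cell import r, viewer
import cv2, numpy as np, pickle
for n in ("side","top"):
    c=viewer.capture(n); pickle.dump(c,open(f"pics/{n}0.pkl","wb"))
    cv2.imwrite(f"pics/{n}0.png",cv2.resize(c["pixels"][:,:,::-1],(784,588),interpolation=cv2.INTER_CUBIC))
    print(n,c["fx"],c["cx"],c["cy"],np.round(c["pose"],3).tolist())
s=r.get_state(); print(s["time"],s["orientation"],s["ft_force"])
E
```

```text
pics
side 483.6560623196091 273.96497466306965 214.26568209252193 [[-0.913, -0.208, 0.351, 68.616], [-0.408, 0.479, -0.778, 975.902], [-0.006, -0.853, -0.522, 757.169], [0.0, 0.0, 0.0, 1.0]]
top 465.43253287426256 275.9074464658977 217.59804608810023 [[-0.008, -0.997, 0.076, 424.41], [-1.0, 0.008, 0.0, -28.165], [-0.001, -0.076, -0.997, 1093.022], [0.0, 0.0, 0.0, 1.0]]
0.1 [-3.14051540e+00  6.58626062e-05  3.75829687e-01] [-0.38108723  0.23479344  0.20635528]
```

View pics/top0.png

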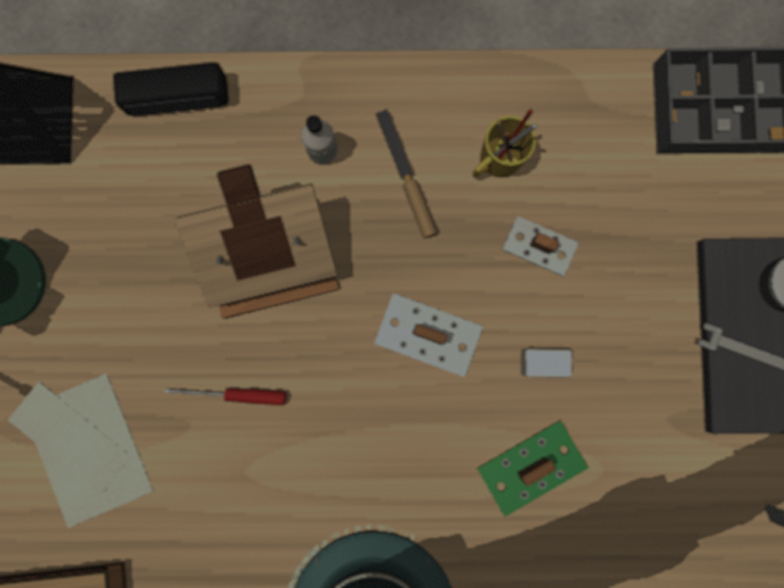

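View pics/side0.png

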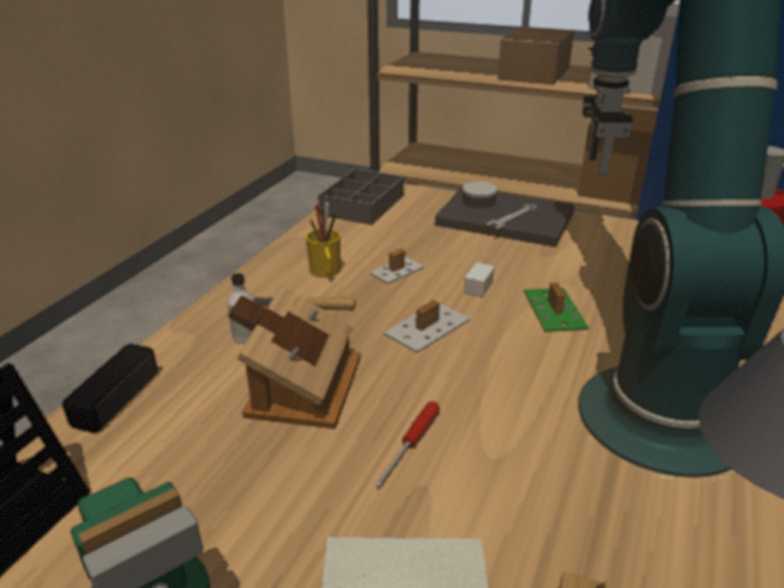

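The candidates, in 1.4x top pixels, are the silver plate at (429,334), with six bushes and about 160 mm long; the silver plate at (541,245), with four bushes and shorter; and the green plate at (533,468), which is excluded by its colour. The first fits the description. The jig's pins are at about (220,260) and (298,241) in the top view, and about (294,353) and (312,315) in the side view. Next I'll make one confirming crop and take the measurements.

```bash
cat > h.py <<'E'
import numpy as np, cv2, pickle
def ray(c,uv):
    d=np.array([(uv[0]-c["cx"])/c["fx"],(uv[1]-c["cy"])/c["fy"],1.]); P=np.array(c["pose"])
    d=P[:3,:3]@d; return P[:3,3],d/np.linalg.norm(d)
def onz(c,uv,z):
    o,d=ray(c,uv); return o+d*(z-o[2])/d[2]
def tri(c1,u1,c2,u2):
    (o1,d1),(o2,d2)=ray(c1,u1),ray(c2,u2)
    t=np.linalg.lstsq(np.c_[d1,-d2],o2-o1,rcond=None)[0]
    a,b=o1+d1*t[0],o2+d2*t[1]; return (a+b)/2,np.linalg.norm(a-b)
def proj(c,p):
    P=np.array(c["pose"]); q=P[:3,:3].T@(np.asarray(p)-P[:3,3])
    return np.array([c["fx"]*q[0]/q[2]+c["cx"],c["fy"]*q[1]/q[2]+c["cy"]])
def grey(c,smax=45,vmin=60):
    h=cv2.cvtColor(c["pixels"],cv2.COLOR_RGB2HSV); return ((h[...,1]<smax)&(h[...,2]>vmin)).astype(np.uint8)
def blobs(m,x0,y0,x1,y1,amin=4):
    s=m[y0:y1,x0:x1]; n,l,st,ce=cv2.connectedComponentsWithStats(s)
    return [(st[i].tolist(),(ce[i]+[x0,y0]).round(1).tolist()) for i in range(1,n) if st[i][4]>=amin]
E
python3 - <<'E'
from h import *
T=pickle.load(open("pics/top0.pkl","rb"));S=pickle.load(open("pics/side0.pkl","rb"))
m=grey(T)
mm=np.zeros_like(m);mm[200:280,255:355]=m[200:280,255:355]
ct=max(cv2.findContours(mm,cv2.RETR_EXTERNAL,cv2.CHAIN_APPROX_NONE)[0],key=cv2.contourArea)
w=np.array([onz(T,p[0],6)[:2] for p in ct],np.float32)
print("plate",cv2.minAreaRect(w))
print("topblobs",blobs(grey(T,70,70),120,125,250,225))
print("sideblobs",blobs(grey(S,70,70),170,190,260,290))
a=T["pixels"][195:285,260:350,::-1];b=T["pixels"][110:240,115:250,::-1];c=S["pixels"][200:290,165:265,::-1]
f=lambda i,w:cv2.resize(i,(w,400),interpolation=cv2.INTER_CUBIC)
cv2.imwrite("pics/crop1.png",np.hstack([f(a,390),f(c,400)]))
E
```

```text
plate ((456.7572021484375, -96.8690185546875), (161.11172485351562, 91.16107940673828), 69.07371520996094)
topblobs [([90, 44, 4, 7, 14], [211.0, 172.5]), ([34, 58, 4, 7, 12], [155.3, 186.5])]
sideblobs [([0, 14, 19, 11, 79], [175.4, 209.8]), ([51, 32, 5, 6, 17], [223.0, 224.6]), ([0, 41, 9, 14, 90], [173.1, 238.0]), ([37, 59, 6, 8, 27], [209.3, 252.3])]
```

View pics/crop1.png

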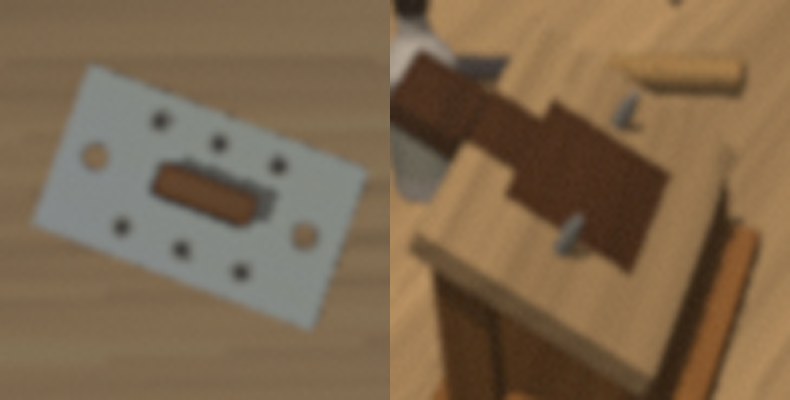

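The crop confirms the long template: six bushes in two rows, two large holes at crop pixels (95,156) and (303,236), and a plate measuring 161x91 mm. Both pins are visible on the jig at crop pixels (570,235) and (627,110).

```bash
python3 - <<'E'
from h import *
T=pickle.load(open("pics/top0.pkl","rb"));S=pickle.load(open("pics/side0.pkl","rb"))
L,eL=tri(T,(155.3,186.5),S,(209.3,252.3)); R,eR=tri(T,(211,172.5),S,(223,224.6))
print(L,eL,R,eR,np.linalg.norm(L-R),np.degrees(np.arctan2(*(L-R)[:2])))
# ends of the blobs at finer grain
for c,b in ((T,(148,178,164,196)),(T,(203,164,219,182)),(S,(201,243,217,262)),(S,(215,216,231,234))):
    h=cv2.cvtColor(c["pixels"],cv2.COLOR_RGB2HSV)[b[1]:b[3],b[0]:b[2]]; print(b); print(h[...,1])
# grip, holes
P=lambda u,v:(260+u*90/390-.5+.1,195+v*90/400-.5+.1)
A=onz(T,P(95,156),5);B=onz(T,P(303,236),5); print("holes",A,B,np.linalg.norm(A-B),(A+B)/2,np.degrees(np.arctan2(*(A-B)[:2])))
# hole contours
m=grey(T);n=255-m*255
print(blobs(n,262,205,345,270))
# bed outline in top: predicted pixel of corners
psi=-np.arctan2(*(L-R)[:2]); 
th=np.radians(30);X=np.array([np.cos(psi)*np.cos(th),np.sin(psi)*np.cos(th),np.sin(th)]);Y=np.array([-np.sin(psi),np.cos(psi),0]);Z=np.cross(X,Y)
O=(L+R)/2-13*Z; print("psi",np.degrees(psi),"O",O)
for c,nm in((T,"top"),(S,"side")):
    for s in(1,-1): print(nm,s,proj(c,O+60*s*Y).round(1),proj(c,O+60*s*Y+26*Z).round(1))
E
```

```text
[566.98465932 227.38183866 114.89397307] 0.720842227689291 [596.91893813 109.98645992 112.35993613] 1.754032468105008 121.17820488989925 -14.304844855495325
(148, 178, 164, 196)
[[ 96  96  96  95  97  95  94  96  97  95  94  96  95 100 116 135]
 [ 95  97  95  96  93  96  95  97  98  96  95  97  95  98 105 137]
 [ 96  95  95  97  95  98  98  96  95  96  96  95  95 100 107 123]
 [ 95  97  98  95  98  96  95  95  95  94  94  94  96 100 103 120]
 [ 95  96  96  96  97  98  94  87  82  78  87  94  95  94  98 112]
 [ 96  97  95  98  96  96  89  75  57  44  71  89  94  98  97 101]
 [ 93  97  95  94  96  96  88  61  36  18  46  78  95  97  97 102]
 [ 96  97  96  96  94  92  76  47  30  14  27  75  92  98  94 101]
 [ 99  96  95  97  98  88  69  35  23  14  32  74  88  93  94  96]
 [ 95  95  96  96  93  89  66  37  22  27  57  84  88  94  91  98]
 [ 96  96  96  96  97  92  75  49  40  57  82  96  88  94  91  95]
 [ 95  97  95  96  96  94  86  72  69  81  92  98  95  96  97  93]
 [ 96  96  96  96  97  99  96  90  89  91  94  98  96  95  97  93]
 [ 97  95  96  97  96  96  94  95  95  99  98  99  
[... 3869 characters left out ...]
26 122 124 123 121 121 119 115]
 [159 156 156 150 153 159 152 137 132 126 122 123 120 121 119 124]
 [156 156 151 168 158 159 162 152 147 134 132 127 123 121 119 121]]
holes [478.33202036 -40.66127957   5.        ] [ 435.40634672 -152.24936902    5.        ] 119.55967198356242 [456.86918354 -96.45532429   5.        ] 21.040721469761024
[([0, 0, 83, 65, 2711], [300.3, 235.2]), ([17, 23, 6, 5, 24], [281.7, 229.9]), ([33, 27, 25, 14, 197], [307.2, 238.2]), ([66, 40, 5, 6, 25], [330.0, 247.6])]
psi 14.304844855495325 O [588.2502652  170.29017547 102.36862435]
top 1 [156.3 184.2] [155.  188.6]
top -1 [210.5 170.1] [210.5 174.1]
side 1 [207.2 256.4] [212.  248.8]
side -1 [221.  227.9] [225.5 220.7]
```

```bash
cat >> h.py <<'E'
from scipy.spatial.transform import Rotation as Ro
def frame(psi):
    return (Ro.from_euler("z",psi)*Ro.from_euler("y",-30,degrees=True)).as_matrix()
def tool(Rp,s):  # tool orientation for template frame Rp, s=+-1
    return Ro.from_matrix(Rp)*Ro.from_euler("z",s*90,degrees=True)*Ro.from_euler("x",180,degrees=True)
def wcent(c,b,bg):
    h=cv2.cvtColor(c["pixels"],cv2.COLOR_RGB2HSV)[b[1]:b[3],b[0]:b[2],1].astype(float)
    w=np.clip(bg-h,0,None); y,x=np.mgrid[b[1]:b[3],b[0]:b[2]]; return np.array([(w*x).sum(),(w*y).sum()])/w.sum()
E
python3 - <<'E'
from h import *
from scipy.optimize import least_squares
from cell import r
T=pickle.load(open("pics/top0.pkl","rb"));S=pickle.load(open("pics/side0.pkl","rb"))
obs=[(T,1,wcent(T,(153,181,161,191),85)),(T,-1,wcent(T,(208,168,215,177),85)),(S,1,wcent(S,(206,247,214,258),90)),(S,-1,wcent(S,(220,219,227,230),95))]
def f(p,z=None):
    R=frame(p[2]);O=np.array([p[0],p[1],105 if z is None else z])
    return np.concatenate([proj(c,O+R@[0,60*s,12])-o for c,s,o in obs])
a=least_squares(f,[588,170,.25]); print(a.x,np.degrees(a.x[2]),a.fun.round(2))
b=least_squares(lambda p:f(p[:3],p[3]),[588,170,.25,105],x_scale=[1,1,.01,1]); print(b.x,b.fun.round(2))
O=np.array([a.x[0],a.x[1],105]);R=frame(a.x[2]);pickle.dump((O,R),open("pins.pkl","wb"))
for s in(1,-1):
    q=tool(Ro.from_euler("z",-21,degrees=True).as_matrix(),s); e=q.as_euler("xyz")
    print("pick",s,r.solve_ik([456.8,-96.6,23],list(e)),r.solve_ik([456.8,-96.6,150],list(e)))
    e=tool(R,s).as_euler("xyz"); 
    for d in (23,100): print("place",s,d,r.solve_ik(list(O+R@[0,0,d]),list(e)))
E
```

```text
[5.88286065e+02 1.68839394e+02 2.41582553e-01] 13.841660715039122 [-0.44  0.1  -0.45 -0.01  0.07 -0.63  0.24 -1.06]
[5.88947807e+02 1.68486529e+02 2.41399328e-01 1.02189016e+02] [ 0.06 -0.03 -0.1  -0.08 -0.01  0.23  0.15 -0.23]
pick 1 [ 0.50558467  0.47715125 -0.42801827  2.12344597  0.34125241  0.60599675
 -0.52998942] [ 0.58969373  0.25444413 -0.50604374  2.04637011  0.15925957  0.87781072
 -0.37136759]
place 1 23 [ 0.12065861  0.33673809 -0.55273203  2.15833722  0.97412392  0.28315805
 -1.00997103]
place 1 100 [ 0.32963237  0.15870849 -0.75219852  2.18580443  0.53298795  0.36191091
 -0.60154006]
pick -1 [ 1.00929016  0.74053867 -1.08763868  2.10949219  0.90137797  0.8662162
  2.14555046] [ 1.05053486  0.40768498 -1.07933011  2.03452759  0.44266827  0.95454828
  2.51525836]
place -1 23 [ 0.54383507  0.51965374 -1.08594942  2.14743237  1.31931532  0.5271015
  1.89963508]
place -1 100 [ 0.60436359  0.22742197 -1.06586511  2.17998159  0.73779607  0.41709348
  2.36771348]
```

```bash
python3 - <<'E'
from h import *
from cell import r, viewer
e=list(tool(Ro.from_euler("z",-21,degrees=True).as_matrix(),1).as_euler("xyz"))
r.move_to([456.8,-96.6,120],e); print(r.get_state()["time"])
r.command_gripper(0.5)
r.servo_line([456.8,-96.6,23.5],max_speed=80,max_force=8)
s=r.get_state(); print(s["time"],s["eef_pos"],s["ft_force"])
r.command_gripper(0.0,squeeze=30)
s=r.get_state(); print(s["time"],s["eef_pos"],s["width"]*94,s["grasp_force"],s["ft_force"])
f0=s["ft_force"]
r.servo_line([456.8,-96.6,200],max_speed=120)
s=r.get_state(); print(s["time"],s["eef_pos"],s["width"]*94,s["grasp_force"],s["ft_force"],s["wrist_torque"])
for n in ("side","top"):
    c=viewer.capture(n); pickle.dump(c,open(f"pics/{n}1.pkl","wb"))
E
```

```text
2.0667
4.2917 [457.07785699 -96.66622634  23.89724334] [-0.19236853 -0.86762007  0.41992826]
4.85 [456.70350695 -96.55509342  23.53869271] 17.870248635580438 30.000754594802856 [-2.93038582  0.02824057  5.02781591]
6.475 [456.49073211 -96.53170167 199.42447769] 17.604413547591555 29.99949038028717 [ 0.77230346 -0.07390085 -3.21653997] [-0.06806559 -0.06620156  0.04221458]
```

```bash
python3 - <<'E'
from h import *
from cell import r, viewer
O,R=pickle.load(open("pins.pkl","rb")); e=list(tool(R,1).as_euler("xyz"))
O[:]=[588.6,168.7,105]; pickle.dump((O,R),open("pins.pkl","wb"))
r.move_to(list(O+R@[0,0,120]),e); print(r.get_state()["time"])
r.servo_line(list(O+R@[0,0,23.5+36]),max_speed=100)
s=r.get_state(); print(s["time"],R.T@(s["eef_pos"]-O),s["ft_force"])
for n in ("side","top"):
    c=viewer.capture(n); pickle.dump(c,open(f"pics/{n}2.pkl","wb"))
    x,y=(140,150) if n=="side" else (120,110)
    cv2.imwrite(f"pics/{n}2.png",cv2.resize(c["pixels"][y:y+130,x:x+150,::-1],(690,598),interpolation=cv2.INTER_CUBIC))
    for q in (1,-1): print(n,"hole",proj(c,O+R@[0,60*q,42]).round(1),"tip",proj(c,O+R@[0,60*q,26]).round(1))
E
```

```text
7.5917
8.35 [ 0.12217644 -0.38335331 59.68108234] [ 0.63715474 -0.03555165 -2.87408244]
side hole [214.9 242.8] tip [211.9 247.5]
side hole [228.7 215. ] tip [225.9 219.5]
top hole [154.5 190.8] tip [155.3 188. ]
top hole [211.  176.6] tip [211.1 174. ]
```

View pics/top2.png

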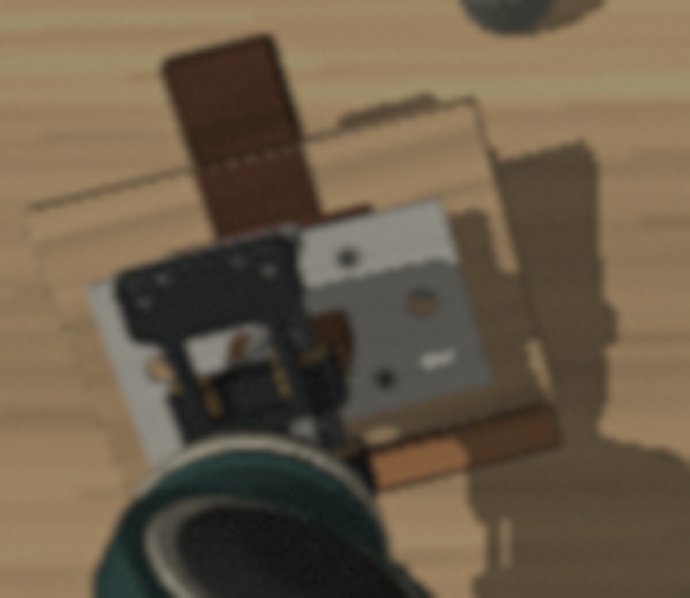

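View pics/side2.png

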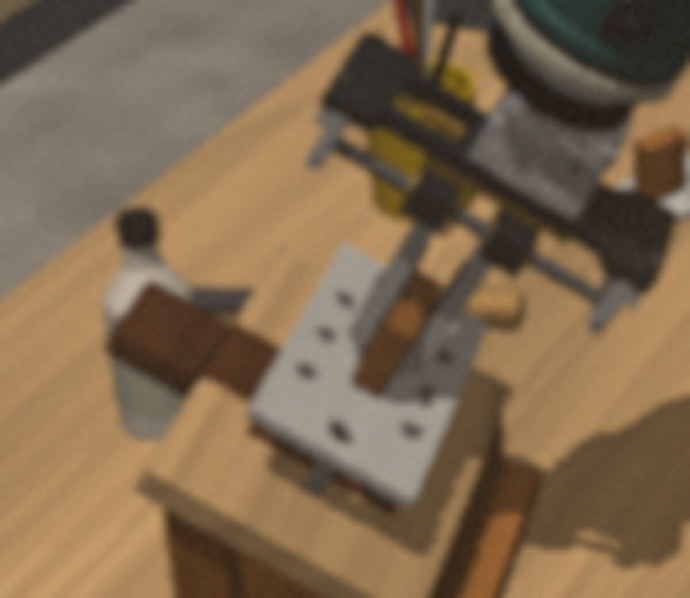

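The top view shows the right-hand hole at crop pixel (423,302), directly above its pin, and the left hole half hidden at (162,370). The side view shows the hole at (342,431), with the pin just below it at (318,478). After allowing for the plate's thickness, the offset is about 1 mm in +x, inside the 5 mm capture range of the tapered pins. I'll lower it in guarded stages.

```bash
python3 - <<'E'
from h import *
from cell import r, viewer
O,R=pickle.load(open("pins.pkl","rb"))
def st(t):
    s=r.get_state(); print(t,round(s["time"],2),(R.T@(s["eef_pos"]-O)).round(2),"F",(R.T@s["ft_force"]).round(2),"M",(R.T@s["wrist_torque"]).round(3)); return s
st("start")
for d in (23,17,11,5):
    hit=r.servo_line(list(O+R@[-0.8,0.4,23.5+d]),max_speed=40,max_force=6)
    st((d,hit))
    if hit: break
E
```

```text
start 8.45 [ 0.35 -0.42 59.96] F [-2.37 -1.06 -1.45] M [-0.014  0.705 -0.024]
(23, False) 8.93 [-0.81  0.51 46.59] F [-2.51 -0.49 -2.77] M [-0.043  0.747  0.046]
(17, False) 9.22 [-0.85  0.52 40.53] F [-2.1  -0.43 -2.1 ] M [ 0.008  0.732 -0.004]
(11, False) 9.53 [-0.9   0.53 34.5 ] F [-1.01  0.65 -1.8 ] M [-0.045  0.752  0.032]
(5, False) 9.82 [-0.92  0.5  28.5 ] F [-2.12  0.01 -3.46] M [-0.074  0.718 -0.011]
```

```bash
python3 - <<'E'
from h import *
from cell import r, viewer
O,R=pickle.load(open("pins.pkl","rb"))
def st(t):
    s=r.get_state(); print(t,round(s["time"],2),(R.T@(s["eef_pos"]-O)).round(2),"F",(R.T@s["ft_force"]).round(2),"M",(R.T@s["wrist_torque"]).round(3)); return s
hit=r.servo_line(list(O+R@[-0.8,0.4,23.5-4]),max_speed=15,max_force=6); st(("bed",hit))
for n in ("side","top"):
    c=viewer.capture(n); pickle.dump(c,open(f"pics/{n}3.pkl","wb"))
a=pickle.load(open("pics/top3.pkl","rb"))["pixels"][120:230,130:240,::-1];b=pickle.load(open("pics/side3.pkl","rb"))["pixels"][180:280,170:260,::-1]
f=lambda i:cv2.resize(i,(395,440),interpolation=cv2.INTER_CUBIC)
cv2.imwrite("pics/crop3.png",np.hstack([f(a),f(b)])); st("")
E
```

```text
('bed', True) 10.21 [-0.9   0.36 24.42] F [ 1.2  -0.27  1.22] M [-0.103  0.184 -0.007]
 10.31 [-1.04  0.34 24.44] F [ 0.33 -0.18  0.43] M [0.001 0.099 0.071]
```

View pics/crop3.png

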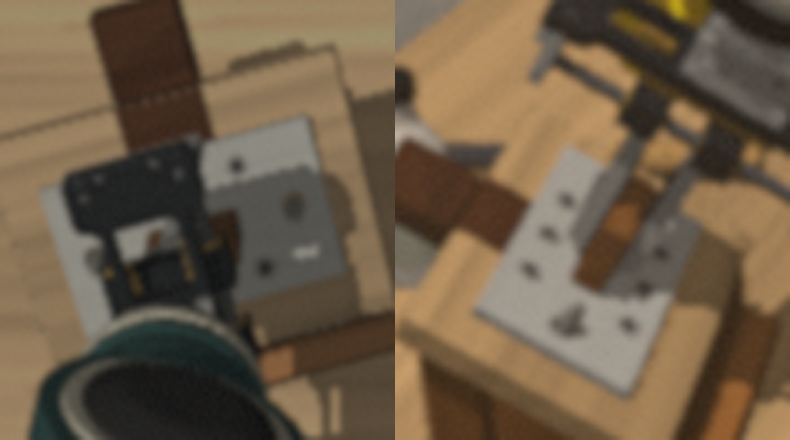

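The side crop shows the pin standing up through the hole at (570,320), with the plate flat on the bed. I'll take off the pressing force, then tug.

```bash
python3 - <<'E'
from h import *
from cell import r
O,R=pickle.load(open("pins.pkl","rb"))
def st(t,n=1):
    F=[];
    for i in range(n):
        s=r.get_state(); F.append(R.T@s["ft_force"]); 
        if n>1: r.hold(0.02)
    F=np.mean(F,0); p=R.T@(s["eef_pos"]-O); print(t,round(s["time"],2),p.round(2),"F",F.round(2)); return p,F
p,F=st("now",4)
z=p[2]+0.3; y=p[1]
r.servo_line(list(O+R@[p[0],y,z]),max_speed=10); p,F=st("lifted",4)
while F[2]>-1.8 and z<26:
    z+=0.25; r.servo_line(list(O+R@[p[0],y,z]),max_speed=10); _,F=st("lift+",4)
hit=r.servo_line(list(O+R@[p[0]-5,y,z]),max_speed=8,max_force=4.5)
for i in range(4): st(("tug",hit),3)
E
```

```text
now 10.36 [-1.12  0.32 24.42] F [ 0.25 -0.03  0.77]
lifted 10.68 [-1.45  0.18 24.62] F [-1.4  -0.14 -2.45]
('tug', True) 11.2 [-4.19  0.31 24.65] F [ 3.23 -0.06 -0.84]
('tug', True) 11.25 [-4.23  0.31 24.63] F [ 3.63 -0.01  0.13]
('tug', True) 11.3 [-4.22  0.35 24.61] F [ 4.3  -0.72  0.51]
('tug', True) 11.35 [-4.24  0.31 24.58] F [ 4.87 -0.17  0.34]
```

```bash
python3 - <<'E'
from h import *
from cell import r
O,R=pickle.load(open("pins.pkl","rb"))
for i in range(6):
    r.hold(0.1); s=r.get_state(); print(round(s["time"],2),(R.T@(s["eef_pos"]-O)).round(2),(R.T@s["ft_force"]).round(2))
E
```

```text
11.47 [-4.24  0.3  24.59] [ 6.02 -0.6   2.05]
11.57 [-4.31  0.3  24.58] [ 7.95 -0.38  2.38]
11.67 [-4.28  0.3  24.58] [6.75 0.07 3.1 ]
11.77 [-4.28  0.35 24.58] [7.11 0.26 2.48]
11.87 [-4.25  0.35 24.58] [ 6.22 -0.37  2.04]
11.97 [-4.28  0.33 24.58] [6.64 0.24 1.69]
```

The force crept to about 7 N with some pressing. I'll relax and repeat the tug more cleanly.

```bash
python3 - <<'E'
from h import *
from cell import r
O,R=pickle.load(open("pins.pkl","rb"))
def F(n=3):
    a=[]
    for i in range(n): r.hold(0.017); a.append(R.T@r.get_state()["ft_force"])
    return np.mean(a,0)
pos=lambda:R.T@(r.get_state()["eef_pos"]-O)
go=lambda x,z,**k:r.servo_line(list(O+R@[x,.3,z]),**k)
z=24.95; go(-3.2,z,max_speed=15); r.hold(.2); f=F(6); print("relaxed",pos().round(2),f.round(2))
hit=go(-6,z,max_speed=8,max_force=3.5); p=pos(); x=p[0]; t0=r.get_state()["time"]; print(hit,p.round(2))
while r.get_state()["time"]-t0<0.75:
    f=F(); e=4.7-f[0]
    print(round(r.get_state()["time"]-t0,2),pos().round(2),f.round(2),round(x,2))
    if abs(e)>0.8: x-=np.clip(.04*e,-.1,.1); go(x,z,max_speed=20)
    else: r.hold(.05)
E
```

```text
relaxed [-3.63  0.24 24.85] [-1.11  0.16 -2.32]
True [-4.16  0.32 24.85]
0.05 [-4.18  0.29 24.82] [ 3.64 -0.37  0.06] -4.16
0.35 [-4.12  0.31 24.94] [ 2.43  0.47 -1.07] -4.2
0.65 [-4.14  0.3  24.96] [ 3.32 -0.69 -2.15] -4.3
```

```bash
python3 - <<'E'
from h import *
from cell import r
O,R=pickle.load(open("pins.pkl","rb"))
for i in range(5):
    s=r.get_state(); print(round(s["time"],2),(R.T@(s["eef_pos"]-O)).round(2),(R.T@s["ft_force"]).round(2)); r.hold(0.1)
E
```

```text
13.7 [-4.2   0.33 24.96] [ 2.82  0.33 -2.96]
13.8 [-4.14  0.31 24.97] [ 4.98 -0.44 -3.35]
13.9 [-4.14  0.32 24.98] [ 3.36 -0.45 -2.93]
14.0 [-4.16  0.29 24.98] [ 4.1  -0.68 -2.84]
14.1 [-4.15  0.33 24.98] [ 3.82 -0.92 -2.67]
```

The tug now holds at about 4 N pull, or about 5 N on the pins with the template's own weight, with no pressing for 0.5 s. I'll release and retreat.

```bash
python3 - <<'E'
from h import *
from cell import r, viewer
O,R=pickle.load(open("pins.pkl","rb"))
r.command_gripper(0.5); s=r.get_state(); print(s["time"],s["width"],(R.T@s["ft_force"]).round(2))
r.servo_line(list(O+R@[-4.2,.3,150]),max_speed=80)
p=r.get_state()["eef_pos"]
r.move_to([400,-60,300],[3.1416,0,0.4]); r.hold(.3)
ims=[]
for n,b in (("side",(150,170,280,290)),("top",(110,100,260,240))):
    c=viewer.capture(n); ims.append(cv2.resize(c["pixels"][b[1]:b[3],b[0]:b[2],::-1],(395,360),interpolation=cv2.INTER_CUBIC))
    if n=="top": full=c["pixels"]
cv2.imwrite("pics/end.png",np.hstack(ims)); print(r.get_state()["time"],r.get_state()["ft_force"])
E
```

```text
14.8417 0.5038489239773274 [ 0.05  0.04 -1.16]
17.925 [ 0.00456225 -0.06657029  0.18239956]
```

View pics/end.png

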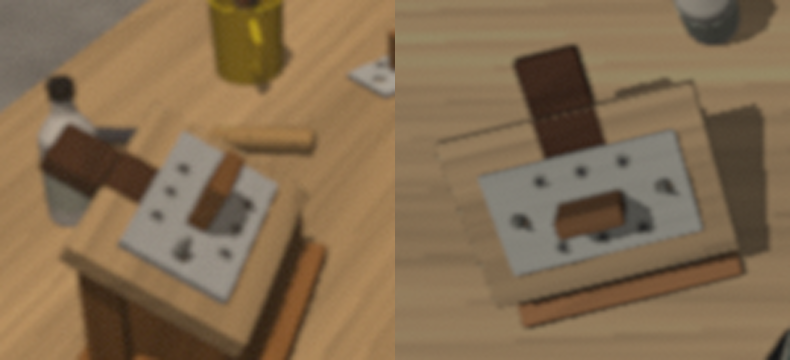

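The template lies flat on the bed with both pins through its holes, at top-crop pixels (522,222) and (665,186). The arm is clear of it.

```bash
python3 -c "
from cell import r
print(r.close_job())"
```

```text
the job is handed in; nothing more can be done
None
```

The longer template hangs flat on both pins, released, and the job is handed in. I tugged it twice: the first pull crept to about 7 N, so I relaxed it and repeated at about 4 N (roughly 5 N on the pins with its weight) for over half a second.

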